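# Set up the pocket-hole jig and hold its spring stop at the mark

## Task

Set up the pocket-hole jig: take the spacer plate with the yellow handle from the wooden stand, lower it fully home, steel edge first, into the jig's slot and let go of it. Then pull the spring-loaded stop by its red handle until its pointer lines up with the green mark, and finish there with the gripper still holding the stop at the mark, as it springs back when let go. Leave the blue-handled plate, glue bottle, wood offcut and screwdriver where they are.

Things in the scene. Friction and masses are not known exactly. Their poses are not given: they have to be found in the camera images.
- jig: Grey jig base 170 (x) x 340 (y) x 12 mm, fixed, yaw within 0.3 rad; origin at the centre of its underside. On it (local mm): aluminium slotted block 50 x 100, top 42 high; black drill-guide block, x 37 to 83, y -135 to -45, top 70; toggle clamp x 47 to 82, y -31 to 27, top 55; white scale, x 26 to 48; rails of the stop, 22 high.
- jig_slot (a point): Centre of the mouth of the jig's slot, 42 mm above the bench, at local (-45, -90) mm of the jig, axes as the jig's. The slot is open at the top, 66 mm long along the jig's y axis, 8 mm wide along the jig's x axis and 30 mm deep, with a 2 mm chamfer round the mouth; its floor is 12 mm above the bench.
- yellow_plate: Spacer plate to be moved, 140 g: upright steel blade 60 (x) x 5 (y) mm, 50 mm tall, with a yellow plastic handle on top, 46 (x) x 14 (y) mm, from 46 to 74 mm above the blade's lower edge. Origin at the centre of the blade's lower edge, z up, x along the blade. Symmetric under a half turn. Starts upright in either of the stand's two slots.
- blue_plate: The same kind of plate with a blue handle, in the other slot of the stand. To be left there.
- stand: Fixed light-wood block 200 (x) x 60 (y) x 34 mm, origin at the centre of its underside. Two slots in its top, one behind the other along its x axis at local x -45 and +45 mm, each 66 mm long along x, 8 mm wide, 26 mm deep (floor 8 mm above the bench).
- stop: Board stop of the jig: an aluminium carriage 38 (x) x 44 (y) mm that slides along the jig's +y axis, origin 12 mm above the bench at local (-10, 30) mm of the jig when home; axes as the jig's. It can be pulled 100 mm out in the +y direction of the jig; a spring draws it back home with about 3 N at home, 8 N at 40 mm and 12 N at 80 mm.
- stop_handle (a point): On the axis of the stop's red upright handle, 64 mm above the bench. The handle is a post 24 (x) x 16 (y) mm in the jig's axes, from 30 to 86 mm above the bench, so this point is 22 mm below its top; it moves with the stop.
- stop_pointer (a point): Tip of the flat red pointer that reaches from the stop in the jig's +x direction over the white scale; 47 mm in +x and level in y with the centre of the handle, 23 mm above the bench.
- mark: Fixed green marker tab 26 (x) x 6 (y) x 18 mm standing on the jig at the +x edge of the scale, origin at the centre of its underside, 12 mm above the bench, axes as the jig's, at jig local x 63 mm. Its y along the jig is where the pointer's y must come, 40 to 80 mm out from the pointer's home.
- glue: Glue bottle, white with orange cap, 60 mm diameter, 170 mm tall, standing; origin at the centre of its underside. To be left alone.
- offcut: Wood offcut 110 (x) x 60 (y) x 19 mm lying flat; origin at the centre of its underside. To be left alone.
- screwdriver: Screwdriver with red handle lying flat on the bench beyond the stand on the robot's right. To be left alone.
Mind the look-alikes: they are no part of the job. Leave any white look-alike of the yellow_plate alone.

How it is judged:
By the outcome, as a careful person would: the job done as asked, in the order asked, and still so for the second after the job is handed in, while the arm keeps its last pose, push and grip.
It also fails if it takes over 58 s, if anything falls off the work surface, if the arm or the gripper's body presses on something with over 40 N, if the wrist force passes 120 N, or if a joint passes its speed limit or range.

## Robot

A 7-joint arm with a two-finger parallel gripper is mounted at the origin on the work surface. World frame = base frame: x ahead of the robot, y to its left, z up, the work surface at z = 0. Lengths are in m, angles in rad, forces in N, time in s.
With the tool pointing down it reaches from about 0.4 to 0.9 m from the base axis. Payload 5.5 kg.
Tool frame: the origin (TCP) lies midway between the tips of the shut fingers; the grasp point (between the pads) lies 19 mm behind it; z points along the fingers, y is the direction in which the jaws open and shut (so a half turn about z gives the same grasp; the last joint's range is limited). The gripper opens to 92 mm and grips with 3 to 60 N. Pads are 19 mm wide; open, the fingers measure 130 mm over their backs; the gripper's body (75 mm by 190 mm) begins 47 mm behind the grasp point.
Start: joints at [-1.046, 0.501, -0.427, 1.55, 0.221, 1.138, -0.21], TCP at [0.168, 0.628, 0.227] pointing down, gripper open.
Joint ranges: [-2.88, 2.88], [-0.31, 2.03], [-1.54, 1.56], [0.2, 2.42], [-1.41, 4.55], [0.19, 2.02], [-2.57, 2.57]. Speed limits (rad/s): [2.57, 2.57, 3.14, 3.14, 3.14, 3.14, 3.14].

## Interface

Orientations are given as [roll, pitch, yaw] about the fixed x, y, z axes, in that order (R = Rz(yaw) Ry(pitch) Rx(roll)).
In Python, from cell import state, get_image, camera_model, hand_in gives the robot as it stands.
- The arm moves only by the tool carry_out, never from a script. Its argument "moves" is text: rows parted by semicolons, each of 5 numbers parted by spaces: the closure, from 0 (fully open) to 1 (shut), then the shift along the tool's x, y, z in cm, then the turn about the tool's z in rad. A call has 1 to 5 rows; each row is the pose to reach, as a shift and turn from the pose measured when the call began, along the tool's axes at that moment; what a row does not reach only later rows make up. A row lasts 1/8 s, in which the tool goes at most 62.5 mm and 10.7 degrees, less where a joint would pass 70% of its speed; a pose out of reach is approached as far as the arm can. A call with a gripper value outside its range is refused whole. The fingers move at their own pace and stop on an object; "newtons" is the grip in N (left out, the last holds). Time passes only in rows, so rows that repeat a pose let the fingers close. It gives the time, the measured TCP pose, the force and the opening at its end, in the units of the state.
- state(): the state, without advancing time (a new reading comes with each control period).
- get_image(name): name is "scene" or "side" or "wrist"; returns the picture (400x640x3 uint8, blue, green, red); there is no depth.
- camera_model(name): a dict with "vertical_fov" (degrees; the focal length in pixels is half the picture's height over the tangent of half this angle, whatever the lens; pixels are square), "cx", "cy" (the principal point, pixels), "origin" and "orientation" of the camera in the world. Camera axes: x right, y down, z forward; pixel columns grow to the right and rows downward; lengths in m; the calibration is good to about 2 mm. A picture is of the moment at which its call begins: read the wrist's pose just before it. camera_model takes no time and is no camera call; for the wrist camera it gives the pose at the moment of the call.
- hand_in(): hands the job in, once; it reports no verdict.
The state is a dict: "clock": time; "q": joint angles; "joint_velocities": joint speeds; "tau": joint torques, N m; "ee_pos": TCP position; "orientation": TCP orientation; "wrist_force": force on the tool from outside, world axes, zero at the start; "moment": the same for the moment, N m; "grip_width": opening from 0.0 (shut) to 1.0 (fully open).
Only numpy, scipy, OpenCV 4.12 (cv2) and the standard library are available. Lean on these libraries where they do the work, as an engineer would, in place of code of your own. Each camera call takes 0.05 s, during which the arm holds its last target.

## Working session

There is one attempt and no reset: what is moved stays moved. The work goes in short steps, Python scripts to look and compute and a tool call to move; the robot and the scene stay as the last step left them, time stands still between calls to the robot, and variables do not carry over. Pictures are saved under pics/ and viewed, and the job is handed in when it is done.

Besides the shell and the picture viewer there is one more tool, called after "Call:" as name(argument=value, ...) on one line, values as JSON. carry_out: Moves the arm, as the interface text tells. Its arguments: {"type":"object","properties":{"moves":{"type":"string"},"newtons":{"type":"number"}},"required":["moves"]}

```bash
mkdir -p pics; ls; python3 - <<'E'
from cell import *
import cv2
for n in("scene","side","wrist"):
    m=camera_model(n); print(n,m)
    cv2.imwrite(f"pics/{n}0.png",get_image(n))
print(state())
E
```

```text
pics
scene {'vertical_fov': 51.26190128228118, 'cx': 321.146815026984, 'cy': 195.71072169834247, 'origin': array([1.09086998, 0.41473588, 0.81262958]), 'orientation': array([-2.38757772,  0.01970577,  2.22839361])}
side {'vertical_fov': 43.55114151821654, 'cx': 318.9635739660906, 'cy': 198.91425705676872, 'origin': array([0.37842382, 1.02140527, 0.83646733]), 'orientation': array([-2.18202342e+00, -2.42130944e-03, -2.94525025e+00])}
wrist {'vertical_fov': 65.18544430753163, 'cx': 321.323806151722, 'cy': 197.57768164040135, 'origin': array([0.08999205, 0.64723321, 0.38328915]), 'orientation': array([2.84224758e+00, 2.53743722e-03, 1.30976149e+00])}
{'clock': 0.15, 'q': array([-1.04578877,  0.50166089, -0.42683064,  1.55120739,  0.22083895,
        1.13832299, -0.21030269]), 'joint_velocities': array([-0.00056574, -0.00116914,  0.00028378, -0.00329949,  0.00045522,
       -0.00022626, -0.00094167]), 'tau': array([-6.46302753e-03, -5.67107677e+01, -5.82512006e+00, -2.79459071e+01,
       -6.86535425e-02,  2.64568924e-02,  8.33265199e-05]), 'ee_pos': array([0.16813781, 0.62730808, 0.22590003]), 'orientation': array([-3.14005200e+00, -2.39748570e-05,  2.87983988e+00]), 'wrist_force': array([-0.68004262, -0.69919333,  0.02209122]), 'moment': array([-0.02801368,  0.02338341,  0.00725868]), 'grip_width': 1.0018918957659093}
```

View pics/scene0.png

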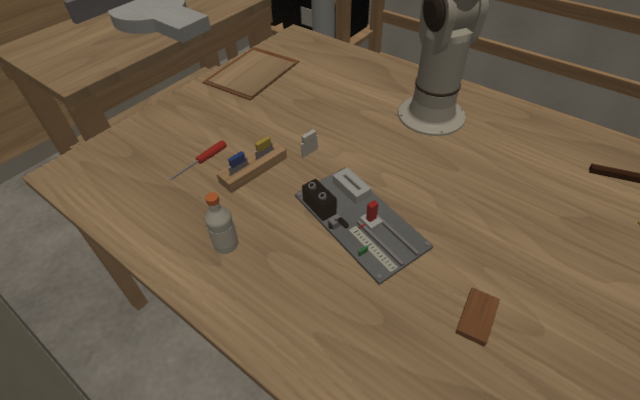

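View pics/side0.png

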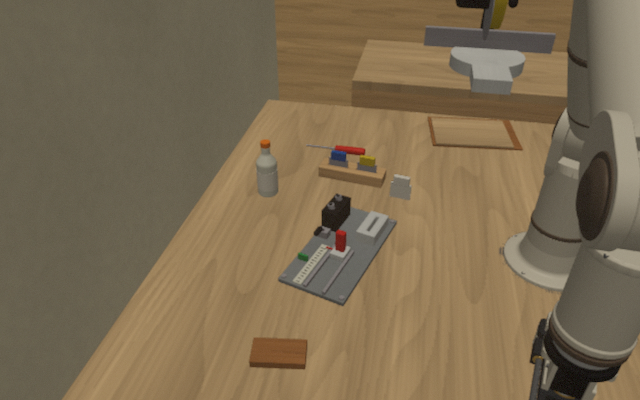

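View pics/wrist0.png

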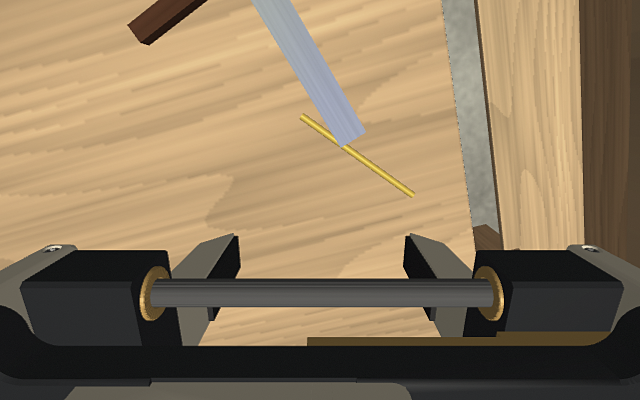

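The scene view shows the yellow handle at about (263,146), the blue one at (237,159) and a white look-alike at (310,142). The jig is around (365,225), and the stop handle is at (372,211). I'll enlarge these next.

```bash
cat > h.py <<'E'
import numpy as np,cv2
from scipy.spatial.transform import Rotation as R
from cell import *
def K(m):
    f=200/np.tan(np.radians(m["vertical_fov"])/2); return f
def unproj(m,px,z):
    f=K(m); d=R.from_euler('xyz',m["orientation"]).apply([(px[0]-m["cx"])/f,(px[1]-m["cy"])/f,1])
    o=np.array(m["origin"]); return o+d*(z-o[2])/d[2]
def proj(m,P):
    P=np.atleast_2d(P); c=R.from_euler('xyz',m["orientation"]).inv().apply(P-m["origin"]); f=K(m)
    return c[:,:2]/c[:,2:]*f+[m["cx"],m["cy"]]
def crop(img,x0,y0,x1,y1,s,name):
    c=cv2.resize(img[y0:y1,x0:x1],None,fx=s,fy=s,interpolation=cv2.INTER_CUBIC); cv2.imwrite("pics/"+name,c)
E
python3 - <<'E'
from h import *
s=cv2.imread("pics/scene0.png");d=cv2.imread("pics/side0.png")
crop(s,210,120,340,200,6,"c1.png");crop(s,290,160,440,285,5,"c2.png")
crop(d,300,135,430,205,6,"c3.png");crop(d,270,185,410,305,5,"c4.png")
E
```

```text
(no output)
```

View pics/c1.png

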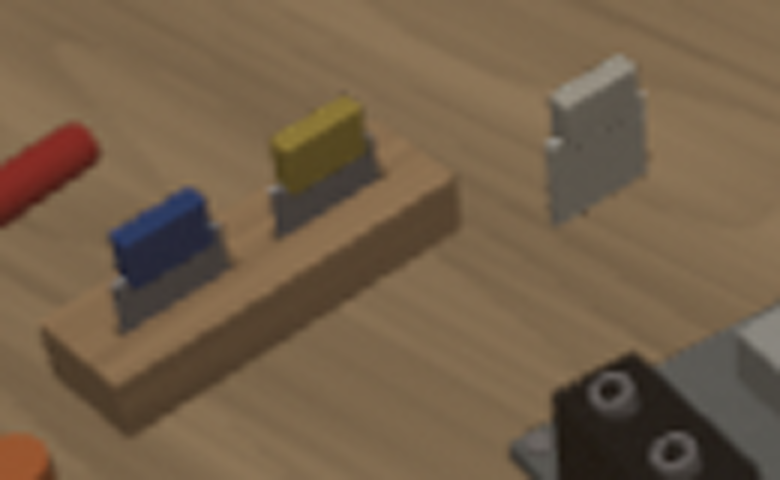

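View pics/c2.png

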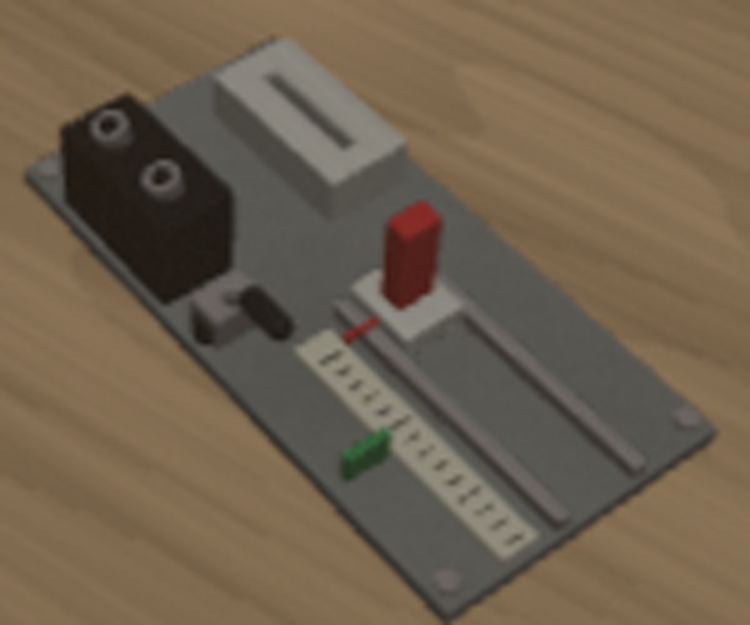

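View pics/c3.png

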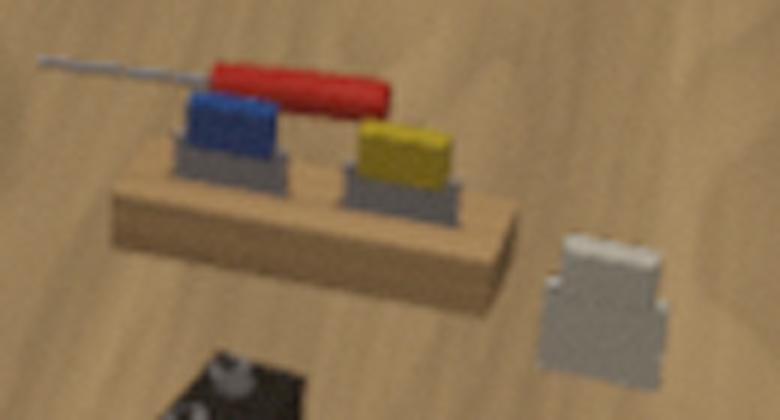

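View pics/c4.png

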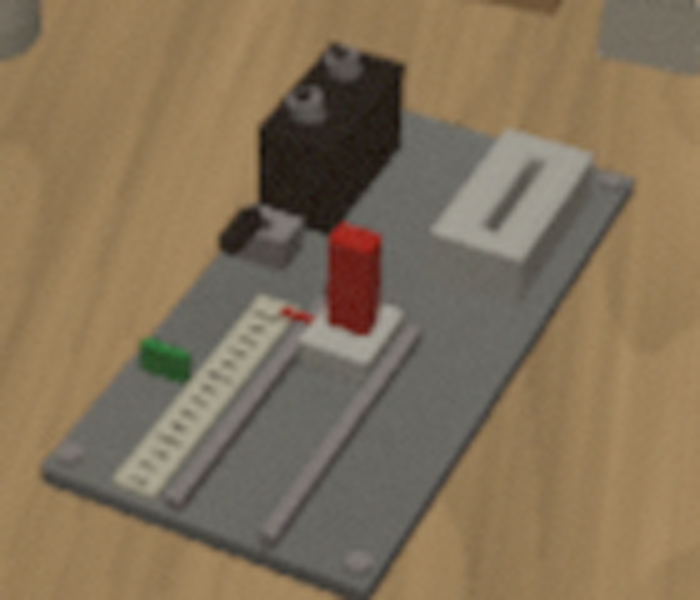

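```bash
cat > fit.py <<'E'
from h import *
from scipy.optimize import least_squares
S=camera_model("scene");D=camera_model("side")
c=lambda p,s,o:((np.array(p)+.5)/s-.5+o)
def fit(obs,x0):
    # obs: (cam, px, local xyz mm)
    def res(v,full=False):
        r=[]
        for m,p,l in obs:
            l=np.array(l)/1000; cs,sn=np.cos(v[2]),np.sin(v[2])
            w=[v[0]+cs*l[0]-sn*l[1],v[1]+sn*l[0]+cs*l[1],l[2]]
            r.append(proj(m,w)[0]-p)
        return np.ravel(r)
    s=least_squares(res,x0,loss='soft_l1'); return s.x,res(s.x).reshape(-1,2)
def toW(v,l):
    l=np.array(l)/1000; cs,sn=np.cos(v[2]),np.sin(v[2])
    return np.array([v[0]+cs*l[0]-sn*l[1],v[1]+sn*l[0]+cs*l[1],l[2]])
def toL(v,w):
    cs,sn=np.cos(v[2]),np.sin(v[2]);d=np.array(w[:2])-v[:2]
    return np.array([cs*d[0]+sn*d[1],-sn*d[0]+cs*d[1]])*1000
E
python3 - <<'E'
from fit import *
a=lambda x,y:c((x,y),5,np.array([290,160]));b=lambda x,y:c((x,y),5,np.array([270,185]))
jo=[(S,a(27,175),(85,-170,12)),(S,a(275,38),(-85,-170,12)),(S,a(447,607),(85,170,12)),(S,a(716,430),(-85,170,12)),
(S,a(285,40),(-70,-140,42)),(S,a(216,82),(-20,-140,42)),(S,a(333,185),(-20,-40,42)),(S,a(406,143),(-70,-40,42)),
(S,a(272,77),(-45,-123,42)),(S,a(350,145),(-45,-57,42)),(S,a(415,213),(-10,30,86)),
(D,b(45,470),(85,170,12)),(D,b(368,597),(-85,170,12)),(D,b(632,180),(-85,-170,12)),
(D,b(592,155),(-70,-140,42)),(D,b(510,130),(-20,-140,42)),(D,b(433,230),(-20,-40,42)),(D,b(520,258),(-70,-40,42)),
(D,b(537,163),(-45,-123,42)),(D,b(493,228),(-45,-57,42)),(D,b(355,236),(-10,30,86))]
v,r=fit(jo,[.6,0,0]); print(v); print(r.round(1).tolist())
for m,p in((S,a(365,447)),(D,b(165,350))): print("mark",toL(v,unproj(m,p,.030)))
a=lambda x,y:c((x,y),6,np.array([210,120]));b=lambda x,y:c((x,y),6,np.array([300,135]))
for m,p,z in((S,a(317,127),.082),(D,b(407,128),.082)): print("yel",unproj(m,p,z))
so=[(S,a(45,332)),(S,a(128,385)),(S,a(458,177)),(D,b(115,195)),(D,b(490,262)),(D,b(518,205))]
for m,p in so: print(unproj(m,p,.034))
for n in "slot",: print(toW(v,(-45,-90,42)),toW(v,(-10,30,64)))
E
```

```text
[ 0.50826555  0.06569751 -0.28268578]
[[-1.5, -1.2], [-0.7, -0.3], [0.1, 1.9], [0.6, -0.4], [0.0, -0.5], [-0.9, -1.1], [-0.4, 0.2], [0.1, -0.0], [-0.7, -0.5], [-0.4, 0.0], [-0.3, 1.0], [-1.0, 0.2], [0.3, -0.1], [1.0, 0.2], [0.7, 0.7], [-0.5, 0.4], [-0.3, 1.2], [0.7, 1.5], [0.4, -0.1], [-0.6, 0.8], [0.3, 0.7]]
mark [64.26586141 87.81008516]
mark [64.23364396 86.29411986]
yel [ 0.48860033 -0.27317235  0.082     ]
yel [ 0.48824527 -0.28374957  0.082     ]
[ 0.62840723 -0.31792736  0.034     ]
[ 0.6296483  -0.26298778  0.034     ]
[ 0.43639753 -0.23790141  0.034     ]
[ 0.63380136 -0.26910933  0.034     ]
[ 0.439499   -0.24371617  0.034     ]
[ 0.43062579 -0.3003956   0.034     ]
[ 0.43994739 -0.00817826  0.042     ] [0.50703053 0.09729616 0.064     ]
```

```bash
cat > go.py <<'E'
from h import *
import sys
def go(x,y,z,yaw=None,tilt=True):
    s=state(); r=R.from_euler('xyz',s["orientation"]); d=r.inv().apply(np.array([x,y,z])-s["ee_pos"])*100
    cy=R.from_euler('xyz',s["orientation"]).as_matrix()[:,0]; cur=np.arctan2(cy[1],cy[0])
    t=None if yaw is None else -((yaw-cur+np.pi)%(2*np.pi)-np.pi)
    print("t",round(s["clock"],2),"pos",s["ee_pos"].round(4),"rpy",s["orientation"].round(4),"yaw",round(cur,4),"q",s["q"].round(2),"F",s["wrist_force"].round(1),"w",round(s["grip_width"],3)); print("shift cm",d.round(2),"turn",t)
if __name__=="__main__": go(*map(float,sys.argv[1:]))
E
python3 go.py .52 .2 .25 3.008
```

```text
t 0.15 pos [0.1681 0.6273 0.2259] rpy [-3.1401 -0.      2.8798] yaw 2.8798 q [-1.05  0.5  -0.43  1.55  0.22  1.14 -0.21] F [-0.7 -0.7  0. ] w 1.002
shift cm [-45.05 -32.17  -2.36] turn -0.128160120803547
```

Call:
carry_out(moves="0 -9 -6.4 -2.4 -0.03;0 -18 -12.8 -2.4 -0.06;0 -27 -19.2 -2.4 -0.09;0 -36 -25.6 -2.4 -0.12;0 -45 -32 -2.4 -0.128", newtons=30)

```text
clock: 0.78
ee_pos: [0.3672, 0.3861, 0.2475]
orientation: [-3.14, -0.0, 3.008]
wrist_force: [-0.5, 1.6, -0.2]
grip_width: 1.001
```

```bash
python3 go.py .47 -.20 .25 3.008
```

```text
t 0.78 pos [0.3672 0.3861 0.2475] rpy [-3.1402 -0.      3.0083] yaw 3.0083 q [-0.54  0.26 -0.38  1.82  0.11  1.08  0.48] F [-0.5  1.6 -0.2] w 1.001
shift cm [-17.98 -56.73  -0.17] turn 0.00025009411508936097
```

Call:
carry_out(moves="0 -8 -6 -0.2 0;0 -16 -12 -0.2 0;0 -20 -18 -0.2 0;0 -20 -24 -0.2 0;0 -20 -30 -0.2 0")

```text
clock: 1.4
ee_pos: [0.519, 0.1259, 0.2495]
orientation: [-3.14, 0.0, 3.008]
wrist_force: [0.8, 0.6, -0.5]
grip_width: 1.003
```

Call:
carry_out(moves="0 0 -6 0 0;0 0 -12 0 0;0 0 -18 0 0;0 0 -24 0 0;0 0 -28 0 0")

```text
clock: 2.02
ee_pos: [0.4806, -0.1548, 0.2498]
orientation: [-3.14, -0.0, 3.005]
wrist_force: [0.1, 0.0, 0.1]
grip_width: 1.002
```

```bash
python3 go.py .488 -.277 .25 3.008
```

```text
t 2.02 pos [ 0.4806 -0.1548  0.2498] rpy [-3.1396e+00 -1.0000e-04  3.0048e+00] yaw 3.0048 q [ 0.27  0.19 -0.02  1.89  0.01  1.06  1.69] F [0.1 0.  0.1] w 1.002
shift cm [ -2.4  -12.01   0.  ] turn -0.0032026169083589906
```

Call:
carry_out(moves="0 -1.2 -5 0 0;0 -2.4 -10 0 0;0 -2.4 -12 0 0;0 -2.4 -12 0 0")

```text
clock: 2.52
ee_pos: [0.487, -0.2787, 0.2495]
orientation: [-3.139, -0.001, 3.001]
wrist_force: [0.5, 0.8, -0.7]
grip_width: 0.998
```

```bash
python3 - <<'E'
from h import *
m=camera_model("wrist");im=get_image("wrist");cv2.imwrite("pics/w1.png",im)
np.save("w1.npy",m,allow_pickle=True)
print(proj(m,[[.488,-.277,.082],[.488+.0228,-.277-.003,.082]]))
E
python3 go.py .488 -.277 .25 3.008
```

```text
[[324.62133533 180.98571128]
 [324.74508126 201.45399089]]
t 2.58 pos [ 0.4876 -0.2767  0.2496] rpy [-3.1403e+00 -1.0000e-03  3.0037e+00] yaw 3.0037 q [ 0.42  0.29  0.05  1.77 -0.02  1.09  1.91] F [ 0.9  0.8 -0.1] w 0.997
shift cm [-0.04 -0.02 -0.04] turn -0.004310574136687784
```

View pics/w1.png

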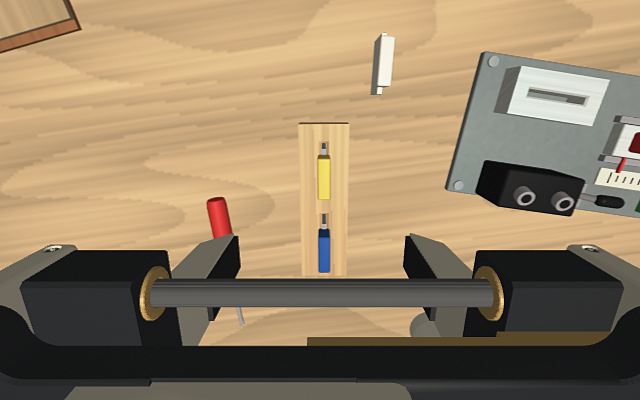

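Candidates in the wrist view are yellow (324,177), blue (324,250) and white (384,63, outside the stand). The yellow one, in the stand's slot, is the one described. I'll confirm it in an enlarged crop.

```bash
python3 - <<'E'
from h import *
im=cv2.imread("pics/w1.png"); crop(im,285,110,365,185+100,3,"c5a.png"); crop(im,290,115,360,215,6,"c5.png")
E
```

```text
(no output)
```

View pics/c5.png

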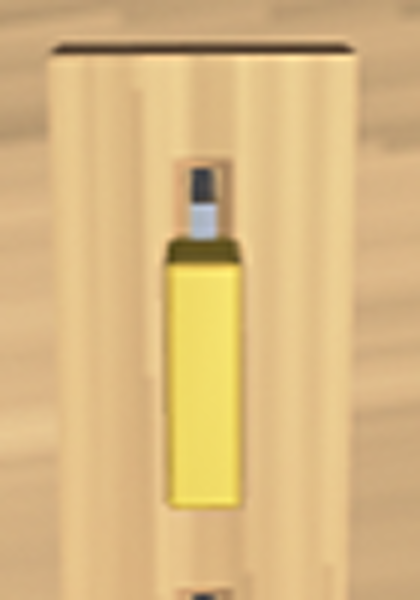

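```bash
python3 - <<'E'
from fit import *
m=np.load("w1.npy",allow_pickle=True).item()
f=lambda p:c(p,6,np.array([290,115]))
P=[unproj(m,f(p),.082) for p in((165,263),(241,263),(243,507),(168,507))]
for p in P: print(p.round(4))
C=np.mean(P,0); d=(P[0]+P[1]-P[2]-P[3])/2; print("centre",C,"len",np.linalg.norm(d),"yaw",np.arctan2(d[1],d[0]), "w",np.linalg.norm(P[0]-P[1]))
import go; go.go(C[0],C[1],.13,np.arctan2(d[1],d[0]))
E
```

```text
[ 0.4628 -0.2815  0.082 ]
[ 0.4646 -0.2684  0.082 ]
[ 0.5089 -0.2739  0.082 ]
[ 0.507  -0.2874  0.082 ]
centre [ 0.48585256 -0.27777465  0.082     ] len 0.044611904991685845 yaw 3.0139306050648833 w 0.013261710337442265
t 2.58 pos [ 0.4876 -0.2767  0.2496] rpy [-3.1403e+00 -1.0000e-03  3.0037e+00] yaw 3.0037 q [ 0.42  0.29  0.05  1.77 -0.02  1.09  1.91] F [ 0.9  0.8 -0.1] w 0.997
shift cm [ 0.15 -0.11 11.96] turn -0.010241179201571082
```

Call:
carry_out(moves="0 0.15 -0.11 6 -0.01;0 0.15 -0.11 12 -0.01;0 0.15 -0.11 16 -0.01;0 0.15 -0.11 20 -0.01;0 0.15 -0.11 20 -0.01", newtons=30)

```text
clock: 3.2
ee_pos: [0.4836, -0.2741, 0.0468]
orientation: [3.139, -0.008, 3.016]
wrist_force: [-0.1, -0.5, 0.5]
grip_width: 1.0
```

```bash
python3 go.py .4859 -.2778 .049 3.014;python3 - <<'E'
from h import *
im=get_image("wrist"); cv2.imwrite("pics/w2.png",im)
E
```

```text
t 3.2 pos [ 0.4836 -0.2741  0.0468] rpy [ 3.1392 -0.0076  3.0162] yaw 3.0162 q [ 0.44  0.55  0.04  1.92 -0.03  0.68  1.94] F [-0.1 -0.5  0.5] w 1.0
shift cm [-0.27 -0.34 -0.22] turn 0.002218727858926517
```

View pics/w2.png

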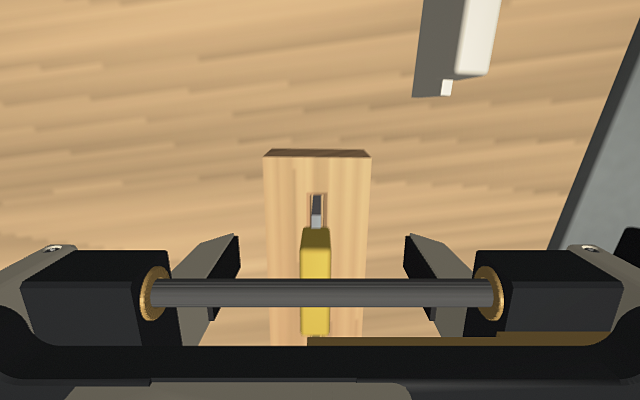

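Call:
carry_out(moves="0 -0.27 -0.34 -0.2 0;0 -0.27 -0.34 -0.2 0;0 -0.27 -0.34 -0.2 0")

```text
clock: 3.62
ee_pos: [0.4885, -0.2797, 0.0523]
orientation: [-3.142, -0.002, 3.016]
wrist_force: [0.2, -0.2, -0.3]
grip_width: 1.001
```

```bash
python3 go.py .4859 -.2778 .049 3.014
```

```text
t 3.62 pos [ 0.4885 -0.2797  0.0523] rpy [-3.1415e+00 -1.5000e-03  3.0157e+00] yaw 3.0157 q [ 0.44  0.55  0.04  1.91 -0.03  0.69  1.94] F [ 0.2 -0.2 -0.3] w 1.001
shift cm [0.28 0.15 0.33] turn 0.0016702222686273416
```

Call:
carry_out(moves="0 0.25 0.15 0.3 0;0 0.25 0.15 0.3 0;0 0.25 0.15 0.3 0;0 0.25 0.15 0.3 0")

```text
clock: 4.12
ee_pos: [0.4861, -0.2779, 0.0492]
orientation: [-3.142, -0.002, 3.016]
wrist_force: [-1.2, -0.3, -1.0]
grip_width: 1.001
```

```bash
python3 go.py .4859 -.2778 .049 3.014
```

```text
t 4.12 pos [ 0.4861 -0.2779  0.0492] rpy [-3.1416e+00 -1.6000e-03  3.0157e+00] yaw 3.0157 q [ 0.44  0.55  0.04  1.91 -0.03  0.68  1.94] F [-1.2 -0.3 -1. ] w 1.001
shift cm [0.02 0.   0.02] turn 0.0016593683512260426
```

Call:
carry_out(moves="1 0 0 0 0;1 0 0 0 0;1 0 0 0 0;1 0 0 0 0;1 0 0 0 0", newtons=30)

```text
clock: 4.75
ee_pos: [0.4861, -0.2779, 0.0492]
orientation: [-3.142, -0.002, 3.016]
wrist_force: [0.8, -0.4, 0.4]
grip_width: 0.506
```

Call:
carry_out(moves="1 0 0 0 0;1 0 0 0 0;1 0 0 0 0;1 0 0 0 0", newtons=40)

```text
clock: 5.25
ee_pos: [0.4861, -0.2779, 0.0492]
orientation: [3.142, -0.002, 3.016]
wrist_force: [-0.8, -0.1, 0.3]
grip_width: 0.155
```

Call:
carry_out(moves="1 0 0 0 0;1 0 0 0 0;1 0 0 -1 0;1 0 0 -2.5 0;1 0 0 -4 0", newtons=40)

```text
clock: 5.88
ee_pos: [0.4865, -0.2781, 0.0906]
orientation: [-3.141, -0.001, 3.016]
wrist_force: [0.4, -0.2, -1.3]
grip_width: 0.147
```

Call:
carry_out(moves="1 0 0 -3 0;1 0 0 -6 0;1 0 0 -9 0;1 0 0 -9 0;1 0 0 -9 0")

```text
clock: 6.5
ee_pos: [0.4862, -0.2778, 0.1806]
orientation: [-3.141, -0.001, 3.016]
wrist_force: [-0.7, 0.0, -1.3]
grip_width: 0.149
```

```bash
python3 go.py .44 -.1 .2 1.288;python3 - <<'E'
from h import *
im=get_image("wrist"); cv2.imwrite("pics/w3.png",im)
E
```

```text
t 6.5 pos [ 0.4862 -0.2778  0.1806] rpy [-3.1414e+00 -9.0000e-04  3.0157e+00] yaw 3.0157 q [ 0.43  0.36  0.05  1.84 -0.02  0.95  1.93] F [-0.7  0.  -1.3] w 0.149
shift cm [ 6.82 17.06 -1.94] turn 1.7276681665079197
```

View pics/w3.png

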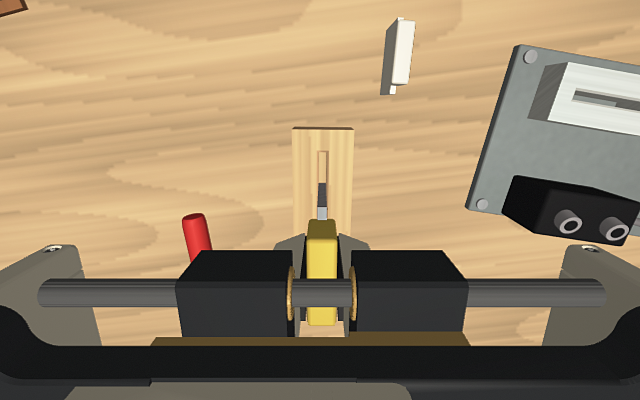

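Call:
carry_out(moves="1 2 3 -1 0.18;1 3 7 -1 0.36;1 5 11 -1 0.54;1 6 15 -1 0.72;1 7 18 -1 0.9")

```text
clock: 7.18
ee_pos: [0.4377, -0.0883, 0.189]
orientation: [-3.138, -0.003, 2.111]
wrist_force: [0.1, -0.2, -0.1]
grip_width: 0.152
```

```bash
python3 go.py .440 -.008 .19 1.288
```

```text
t 7.17 pos [ 0.4377 -0.0883  0.189 ] rpy [-3.1383 -0.0032  2.1111] yaw 2.1111 q [ 0.06  0.16  0.09  2.09 -0.02  0.9   0.7 ] F [ 0.1 -0.2 -0.1] w 0.152
shift cm [ 6.77  4.32 -0.09] turn 0.8230949407408801
```

Call:
carry_out(moves="1 2 1 0 0.18;1 4 2.5 0 0.36;1 6.8 4.3 0 0.54;1 6.8 4.3 0 0.72;1 6.8 4.3 0 0.823")

```text
clock: 7.8
ee_pos: [0.4387, -0.0072, 0.188]
orientation: [-3.135, 0.001, 1.285]
wrist_force: [-1.4, 0.6, -1.2]
grip_width: 0.151
```

Call:
carry_out(moves="1 0 0 0 0;1 0 0 0 0")

```text
clock: 8.05
ee_pos: [0.438, -0.0073, 0.1873]
orientation: [-3.133, 0.002, 1.287]
wrist_force: [-0.6, -0.4, -1.0]
grip_width: 0.146
```

```bash
python3 go.py .440 -.008 .19 1.288;python3 - <<'E'
from h import *
m=camera_model("wrist");im=get_image("wrist"); cv2.imwrite("pics/w4.png",im);np.save("w4.npy",m,allow_pickle=True)
E
```

```text
t 8.05 pos [ 0.438  -0.0073  0.1873] rpy [-3.1330e+00  1.8000e-03  1.2873e+00] yaw 1.2873 q [-0.13  0.15  0.1   2.11 -0.02  0.9  -0.31] F [-0.6 -0.4 -1. ] w 0.146
shift cm [-0.01  0.21 -0.28] turn -0.0007185906606150816
```

View pics/w4.png

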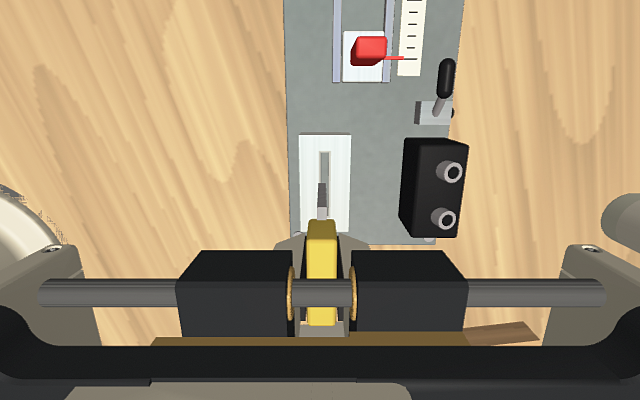

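```bash
python3 - <<'E'
from h import *
im=cv2.imread("pics/w4.png"); crop(im,270,120,380,250,4.5,"c6.png")
E
```

```text
(no output)
```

View pics/c6.png

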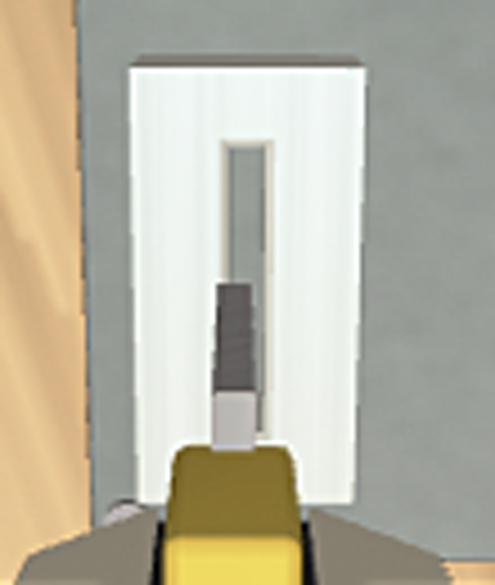

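```bash
python3 - <<'E'
from fit import *
m=np.load("w4.npy",allow_pickle=True).item()
f=lambda p:c(p,4.5,np.array([270,120]))
Q=lambda p,z:unproj(m,f(p),z)
B=[Q(p,.042) for p in((130,67),(365,67),(353,503))]
print(np.round(B,4)); e=B[0]-B[1]; print(np.linalg.norm(B[0]-B[1]),np.linalg.norm(B[1]-B[2]),"yaw",np.arctan2(-e[1],-e[0]),np.arctan2(*( (B[1]-B[2])[[1,0]]))-np.pi/2)
print("block c",(B[0]+B[2])/2)
s1=(Q((220,140),.042)+Q((274,140),.042))/2; print("slot end+",s1, "w",np.linalg.norm(Q((220,300),.042)-Q((274,300),.042)))
print("slot R bottom",Q((267,437),.042))
b=(Q((218,283),.1461)+Q((252,283),.1461))/2; print("blade end",b)
ob=[(m,f((130,67)),(-70,-40,42)),(m,f((365,67)),(-20,-40,42)),(m,f((353,503)),(-20,-140,42)),(m,f((247,140)),(-45,-55,42)),(m,f((247,437)),(-45,-125,42)),(m,f((247,290)),(-45,-90,42))]
v,r=fit(ob[:5],[.508,.066,-.283]);print(v,r.round(1).tolist()); print("slot",toW(v,(-45,-90,42)))
y=state()
blade_axis=np.array([np.cos(1.2873),np.sin(1.2873)])
print("plate centre",b[:2]-.03*blade_axis, "tcp",y["ee_pos"])
E
```

```text
[[ 0.4287  0.0452  0.042 ]
 [ 0.4765  0.0314  0.042 ]
 [ 0.4486 -0.0647  0.042 ]]
0.049779080015210815 0.10002535425341687 yaw -0.28197164237123706 -0.28282798472216597
block c [ 0.43864574 -0.00974397  0.042     ]
slot end+ [0.44824303 0.02343441 0.042     ] w 0.012021057641811043
slot R bottom [ 0.43381922 -0.04338419  0.042     ]
blade end [0.44509783 0.0193719  0.1461    ]
[ 0.50698393  0.06419931 -0.28265149] [[-0.1, -0.1], [0.1, -0.0], [0.1, -0.1], [0.0, -0.5], [-0.2, 1.1]]
slot [ 0.4386683 -0.0096788  0.042    ]
plate centre [ 0.43670641 -0.0094306 ] tcp [ 0.43816509 -0.00735351  0.18745261]
```

```bash
python3 go.py .4402 -.0076 .095 1.288
```

```text
t 8.1 pos [ 0.4382 -0.0074  0.1875] rpy [-3.1335e+00  1.6000e-03  1.2868e+00] yaw 1.2868 q [-0.13  0.15  0.1   2.11 -0.02  0.9  -0.31] F [-0.2  0.8 -0.5] w 0.148
shift cm [0.05 0.28 9.24] turn -0.0012067490602252207
```

Call:
carry_out(moves="1 0.05 0.28 3 0;1 0.05 0.28 6 0;1 0.05 0.28 9.2 0;1 0.05 0.28 9.2 0;1 0.05 0.28 9.2 0")

```text
clock: 8.72
ee_pos: [0.4409, -0.0077, 0.0962]
orientation: [-3.134, 0.001, 1.287]
wrist_force: [0.3, -0.9, -1.6]
grip_width: 0.149
```

Call:
carry_out(moves="1 0 0 0 0;1 0 0 0 0")

```text
clock: 8.98
ee_pos: [0.4418, -0.0077, 0.0973]
orientation: [-3.136, 0.001, 1.287]
wrist_force: [0.3, 0.1, -0.3]
grip_width: 0.149
```

```bash
python3 go.py .4402 -.0076 .053 1.288;python3 - <<'E'
from h import *
m=camera_model("wrist");im=get_image("wrist"); cv2.imwrite("pics/w5.png",im);np.save("w5.npy",m,allow_pickle=True)
crop(im,250,100,390,260,3.7,"c7.png")
E
```

```text
t 8.97 pos [ 0.4418 -0.0077  0.0973] rpy [-3.1364e+00  5.0000e-04  1.2871e+00] yaw 1.2871 q [-0.12  0.3   0.09  2.17 -0.04  0.68 -0.28] F [ 0.3  0.1 -0.3] w 0.149
shift cm [-0.04 -0.14  4.43] turn -0.000938165397371904
```

View pics/c7.png

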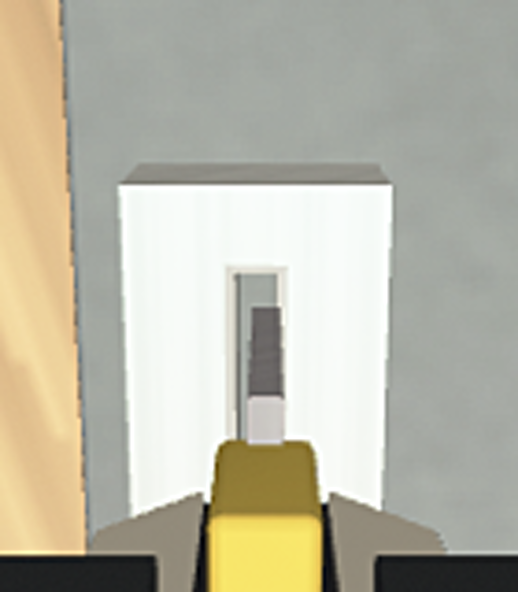

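```bash
python3 - <<'E'
from fit import *
m=np.load("w5.npy",allow_pickle=True).item()
f=lambda p:c(p,3.7,np.array([250,100]))
Q=lambda p,z:unproj(m,f(p),z)
v=np.array([0.50698393,0.06419931,-0.28265149])
for p,z in(((265.5,307),.0561),((256.5,266),.042),((118,185),.042),((392,185),.042)): print(toL(v,Q(p,z)))
E
```

```text
[-43.23946417 -59.61819212]
[-44.99191204 -55.32435474]
[-70.41225761 -40.14826388]
[-20.07349324 -40.12864343]
```

Call:
carry_out(moves="1 0 -0.17 0.2 0;1 0 -0.17 0.2 0;1 0 -0.17 0.2 0;1 0 -0.17 0.2 0")

```text
clock: 9.52
ee_pos: [0.4399, -0.0072, 0.095]
orientation: [-3.136, 0.001, 1.287]
wrist_force: [-0.8, 0.1, -1.3]
grip_width: 0.156
```

```bash
python3 go.py .4402 -.0076 .053 1.288;python3 - <<'E'
from h import *
m=camera_model("wrist");im=get_image("wrist"); cv2.imwrite("pics/w6.png",im)
crop(im,250,100,390,260,3.7,"c8.png")
E
```

```text
t 9.53 pos [ 0.4399 -0.0072  0.095 ] rpy [-3.1358e+00  7.0000e-04  1.2871e+00] yaw 1.2871 q [-0.12  0.3   0.09  2.18 -0.04  0.67 -0.29] F [-0.8  0.1 -1.3] w 0.156
shift cm [-0.03  0.06  4.2 ] turn -0.0009091713570463789
```

View pics/c8.png

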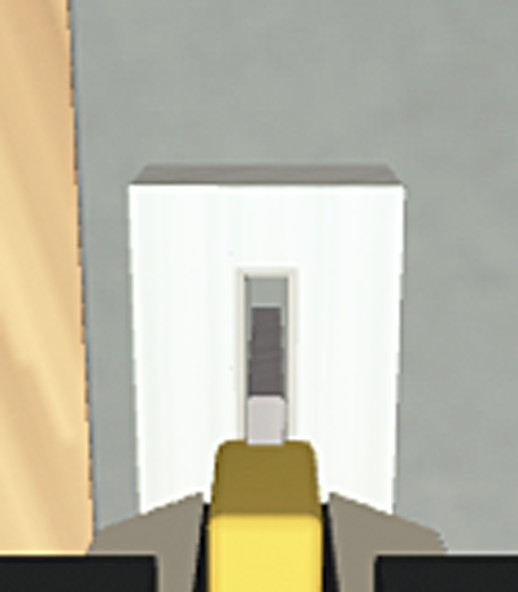

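Call:
carry_out(moves="1 0 0.03 0.8 0;1 0 0.03 1.6 0;1 0 0.03 2.4 0;1 0 0.03 3.0 0;1 0 0.03 3.0 0")

```text
clock: 10.2
ee_pos: [0.4395, -0.0073, 0.0644]
orientation: [-3.135, 0.001, 1.287]
wrist_force: [0.5, 0.4, -1.7]
grip_width: 0.152
```

```bash
python3 go.py .4402 -.0076 .053 1.288
```

```text
t 10.2 pos [ 0.4395 -0.0073  0.0644] rpy [-3.1345e+00  1.3000e-03  1.2871e+00] yaw 1.2871 q [-0.12  0.36  0.08  2.19 -0.05  0.6  -0.28] F [ 0.5  0.4 -1.7] w 0.152
shift cm [-0.01  0.08  1.14] turn -0.0008815673075464048
```

In the slot with no contact force so far. I'll go down the last bit gently.

Call:
carry_out(moves="1 0 0.03 0.5 0;1 0 0.03 0.9 0;1 0 0.03 1.2 0;1 0 0.03 1.25 0;1 0 0.03 1.25 0")

```text
clock: 10.82
ee_pos: [0.4399, -0.0075, 0.053]
orientation: [-3.135, 0.001, 1.287]
wrist_force: [-3.7, -0.7, 15.1]
grip_width: 0.152
```

```bash
python3 go.py .4402 -.0076 .053 1.288
```

```text
t 10.82 pos [ 0.4399 -0.0075  0.053 ] rpy [-3.1347e+00  1.0000e-03  1.2866e+00] yaw 1.2866 q [-0.11  0.39  0.08  2.19 -0.06  0.57 -0.27] F [-3.7 -0.7 15.1] w 0.152
shift cm [-0.    0.03  0.  ] turn -0.001351950827400028
```

Call:
carry_out(moves="0.5 0 0 -0.1 0;0.5 0 0 -0.1 0;0.5 0 0 -0.1 0;0.5 0 0 -0.1 0;0.5 0 0 -0.1 0")

```text
clock: 11.45
ee_pos: [0.4398, -0.0075, 0.0539]
orientation: [-3.134, 0.001, 1.287]
wrist_force: [-0.2, -0.3, 0.8]
grip_width: 0.498
```

Call:
carry_out(moves="0.5 0 0 -2 0;0.5 0 0 -5 0;0.5 0 0 -9 0;0.5 0 0 -12 0;0.5 0 0 -12 0")

```text
clock: 12.08
ee_pos: [0.4426, -0.0075, 0.176]
orientation: [-3.139, -0.001, 1.287]
wrist_force: [0.9, -0.0, -0.2]
grip_width: 0.501
```

```bash
python3 - <<'E'
from h import *
a=get_image("scene");b=get_image("side");w=get_image("wrist")
cv2.imwrite("pics/sc7.png",a);cv2.imwrite("pics/w7.png",w)
crop(b,270,185,410,305,5,"c9.png")
E
python3 go.py .507 .097 .17 2.859
```

```text
t 12.22 pos [ 0.4399 -0.0076  0.173 ] rpy [-3.1330e+00  1.6000e-03  1.2868e+00] yaw 1.2868 q [-0.13  0.17  0.1   2.12 -0.02  0.87 -0.3 ] F [-0.1 -0.3  0.2] w 0.501
shift cm [11.92  3.52  0.25] turn -1.5721967463144058
```

View pics/c9.png

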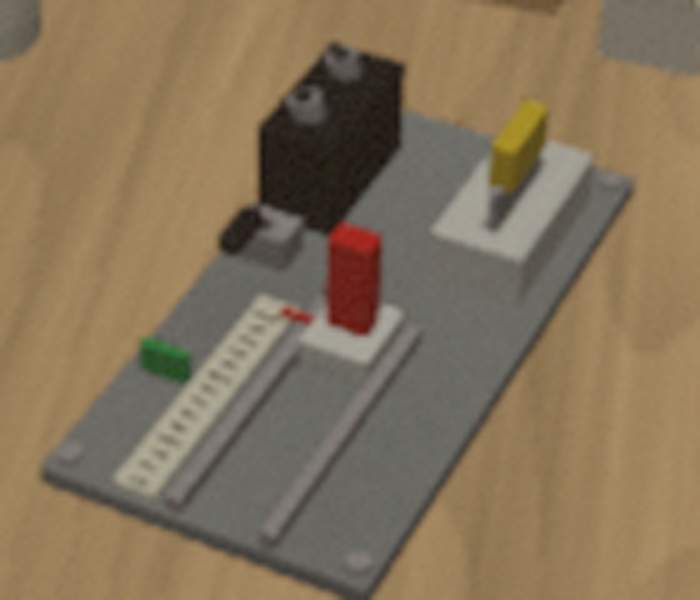

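View pics/w7.png

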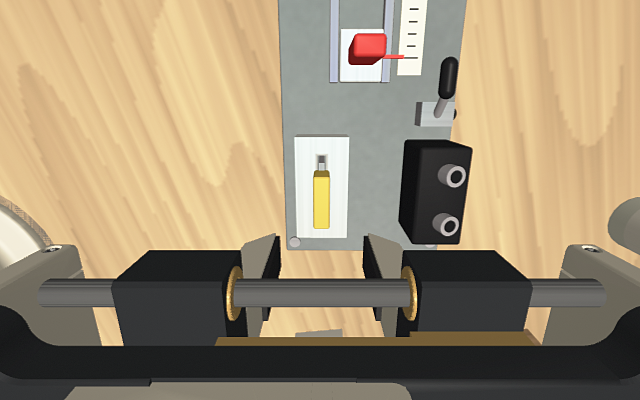

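```bash
python3 - <<'E'
from fit import *
import go
v=np.array([0.50698393,0.06419931,-0.28265149])
w=toW(v,(-10,30,0));print(w)
go.go(w[0],w[1],.17,-.2827)
E
```

```text
[0.50574782 0.09579792 0.        ]
t 12.22 pos [ 0.4399 -0.0076  0.173 ] rpy [-3.1330e+00  1.6000e-03  1.2868e+00] yaw 1.2868 q [-0.13  0.17  0.1   2.12 -0.02  0.87 -0.3 ] F [-0.1 -0.3  0.2] w 0.501
shift cm [11.77  3.43  0.25] turn 1.5695032536855944
```

Call:
carry_out(moves="0.4 2.5 0.7 -1 0.18;0.4 5 1.4 -1 0.36;0.4 7.5 2.1 -1 0.54;0.4 10 2.8 -1 0.72;0.4 11.8 3.4 -1 0.9")

```text
clock: 12.85
ee_pos: [0.505, 0.0971, 0.1807]
orientation: [-3.137, 0.011, 0.382]
wrist_force: [0.4, -0.3, 0.3]
grip_width: 0.6
```

```bash
python3 go.py .5057 .0958 .18 -.2827
```

```text
t 12.85 pos [0.505  0.0971 0.1807] rpy [-3.1372  0.0108  0.3819] yaw 0.3819 q [-0.37  0.29  0.16  1.94 -0.06  0.93 -1.38] F [ 0.4 -0.3  0.3] w 0.6
shift cm [0.02 0.14 0.07] turn 0.6645848742506102
```

Call:
carry_out(moves="0.4 0 0.1 0 0.18;0.4 0 0.1 0 0.36;0.4 0 0.1 0 0.54;0.4 0 0.1 0 0.665;0.4 0 0.1 0 0.665")

```text
clock: 13.48
ee_pos: [0.5044, 0.0959, 0.1791]
orientation: [3.136, 0.014, -0.282]
wrist_force: [-0.5, 0.6, -1.2]
grip_width: 0.601
```

```bash
python3 go.py .5057 .0958 .18 -.2827;  python3 - <<'E'
from h import *
m=camera_model("wrist");w=get_image("wrist")
cv2.imwrite("pics/w8.png",w);np.save("w8.npy",m,allow_pickle=True)
E
```

```text
t 13.47 pos [0.5044 0.0959 0.1791] rpy [ 3.1364  0.0135 -0.2819] yaw -0.2819 q [-0.47  0.3   0.27  1.94 -0.1   0.93 -2.  ] F [-0.5  0.6 -1.2] w 0.601
shift cm [ 0.13 -0.02 -0.09] turn 0.000755304406425239
```

View pics/w8.png

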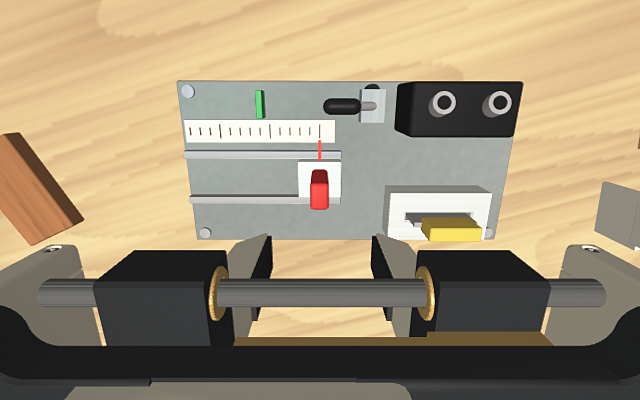

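```bash
python3 - <<'E'
from h import *
im=cv2.imread("pics/w8.png"); crop(im,240,80,350,215,5,"c10.png")
E
```

```text
(no output)
```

View pics/c10.png

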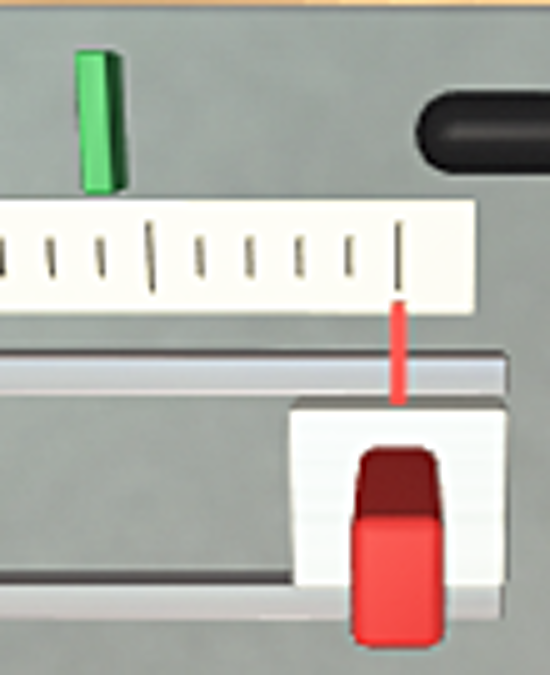

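```bash
python3 - <<'E'
from fit import *
m=np.load("w8.npy",allow_pickle=True).item()
f=lambda p:c(p,5,np.array([240,80]))
Q=lambda p,z:toL(v,unproj(m,f(p),z))
v=np.array([0.50698393,0.06419931,-0.28265149])
for p,z in(((76,52),.03),((107,52),.03),((116,193),.03),((83,193),.03),((398,302),.023),((352,520),.086),((442,520),.086),((442,645),.086),((352,645),.086)): print(p,Q(p,z))
M=np.mean([Q(p,.03) for p in((76,52),(107,52),(116,193),(83,193))],0)
print("mark",M,"pull",M[1]-Q((398,302),.023)[1])
# corner refs of jig block top
g=lambda p:toL(v,unproj(m,p,.012)); print(g((178,80)),g((523,82)),g((197,239)))
import go
go.go(*toW(v,(-10,30,45)),-.2827)
E
```

```text
(76, 52) [75.67457365 88.98232955]
(107, 52) [75.68370967 83.26856095]
(116, 193) [50.41285814 83.0229477 ]
(83, 193) [50.40593894 89.26895189]
(398, 302) [29.04637178 29.6026284 ]
(352, 520) [ 1.5729103  37.18461998]
(442, 520) [ 1.57083182 22.31464088]
(442, 645) [-20.38576993  22.13801426]
(352, 645) [-20.37567407  37.39604164]
mark [63.0442701  86.13569752] pull 56.533069120285475
[ 85.03491652 166.05839847] [  83.80078062 -168.9955487 ] [-83.67766967 168.03649573]
t 13.53 pos [0.5045 0.096  0.1793] rpy [ 3.1368  0.0132 -0.2804] yaw -0.2804 q [-0.47  0.3   0.27  1.94 -0.1   0.93 -2.  ] F [0.3 0.1 0.2] w 0.6
shift cm [ 0.3  -0.08 13.43] turn 0.0023036906125484258
```

Call:
carry_out(moves="0.4 0.3 -0.08 5 0;0.4 0.3 -0.08 10 0;0.4 0.3 -0.08 13.4 0;0.4 0.3 -0.08 13.4 0;0.4 0.3 -0.08 13.4 0", newtons=50)

```text
clock: 14.15
ee_pos: [0.5065, 0.0958, 0.0461]
orientation: [3.137, 0.012, -0.28]
wrist_force: [-0.0, 0.7, 0.3]
grip_width: 0.599
```

Call:
carry_out(moves="0.4 0 0 0 0;0.4 0 0 0 0")

```text
clock: 14.4
ee_pos: [0.5077, 0.0961, 0.0475]
orientation: [3.139, 0.01, -0.279]
wrist_force: [0.2, 0.2, 0.7]
grip_width: 0.598
```

```bash
python3 - <<'E'
from fit import *
import go
v=np.array([0.50698393,0.06419931,-0.28265149])
go.go(*toW(v,(-10,30,45)),-.2827)
E
```

```text
t 14.4 pos [0.5077 0.0961 0.0475] rpy [ 3.1388  0.01   -0.2794] yaw -0.2794 q [-0.42  0.51  0.22  2.02 -0.18  0.65 -1.92] F [0.2 0.2 0.7] w 0.598
shift cm [-0.18  0.08  0.26] turn 0.0032945065793796857
```

Call:
carry_out(moves="0.4 -0.18 0.08 0.25 0;0.4 -0.18 0.08 0.25 0;1 -0.18 0.08 0.25 0;1 -0.18 0.08 0.25 0;1 -0.18 0.08 0.25 0", newtons=50)

```text
clock: 15.02
ee_pos: [0.5057, 0.0958, 0.045]
orientation: [3.139, 0.01, -0.279]
wrist_force: [0.2, -1.1, -0.5]
grip_width: 0.322
```

Call:
carry_out(moves="1 0 0 0 0;1 0 0 0 0;1 0 0 0 0;1 0 0 0 0;1 0 0 0 0")

```text
clock: 15.65
ee_pos: [0.506, 0.0968, 0.045]
orientation: [3.14, 0.01, -0.279]
wrist_force: [1.2, 5.5, -4.5]
grip_width: 0.174
```

```bash
python3 - <<'E'
from fit import *
import go
v=np.array([0.50698393,0.06419931,-0.28265149])
print(toL(v,state()["ee_pos"]))
go.go(*toW(v,(-10,86.5,45)),-.2827)
E
```

```text
[-10.02274839  30.99537575]
t 15.65 pos [0.506  0.0968 0.045 ] rpy [ 3.1398  0.0098 -0.2789] yaw -0.2789 q [-0.42  0.51  0.22  2.02 -0.19  0.64 -1.92] F [ 1.2  5.5 -4.5] w 0.174
shift cm [ 0.02 -5.55 -0.01] turn 0.0037866805352577693
```

Call:
carry_out(moves="1 0 -1.2 0 0;1 0 -2.4 0 0;1 0.01 -3.6 0 0;1 0.02 -4.8 0 0;1 0.02 -5.5 0 0", newtons=55)

```text
clock: 16.27
ee_pos: [0.5205, 0.1463, 0.0449]
orientation: [3.135, 0.011, -0.281]
wrist_force: [-3.7, -8.6, 7.4]
grip_width: 0.167
```

Call:
carry_out(moves="1 0 0 0 0;1 0 0 0 0;1 0 0 0 0")

```text
clock: 16.65
ee_pos: [0.5194, 0.1427, 0.045]
orientation: [3.131, 0.013, -0.284]
wrist_force: [-4.2, -8.1, 5.3]
grip_width: 0.174
```

```bash
python3 - <<'E'
from fit import *
import go
v=np.array([0.50698393,0.06419931,-0.28265149])
print(toL(v,state()["ee_pos"]))
go.go(*toW(v,(-10,87,45)),-.2827)
m=camera_model("wrist");w=get_image("wrist");d=get_image("side");s=get_image("scene")
cv2.imwrite("pics/w9.png",w);cv2.imwrite("pics/s9.png",s);cv2.imwrite("pics/d9.png",d);np.save("w9.npy",m,allow_pickle=True)
crop(s,290,160,440,285,5,"c11.png");crop(d,270,185,410,305,5,"c12.png")
E
```

```text
[-9.95262406 78.90075521]
t 16.65 pos [0.5194 0.1427 0.045 ] rpy [ 3.1307  0.0127 -0.2837] yaw -0.2837 q [-0.5   0.54  0.23  1.96 -0.18  0.68 -2.01] F [-4.2 -8.1  5.3] w 0.174
shift cm [-0.01 -0.81 -0.01] turn -0.0009983509272495361
```

View pics/w9.png

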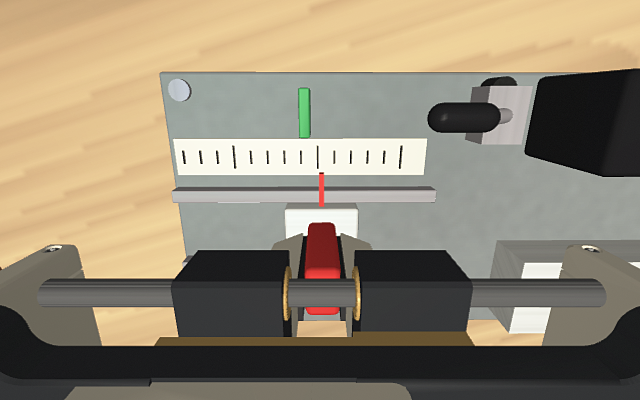

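View pics/c11.png

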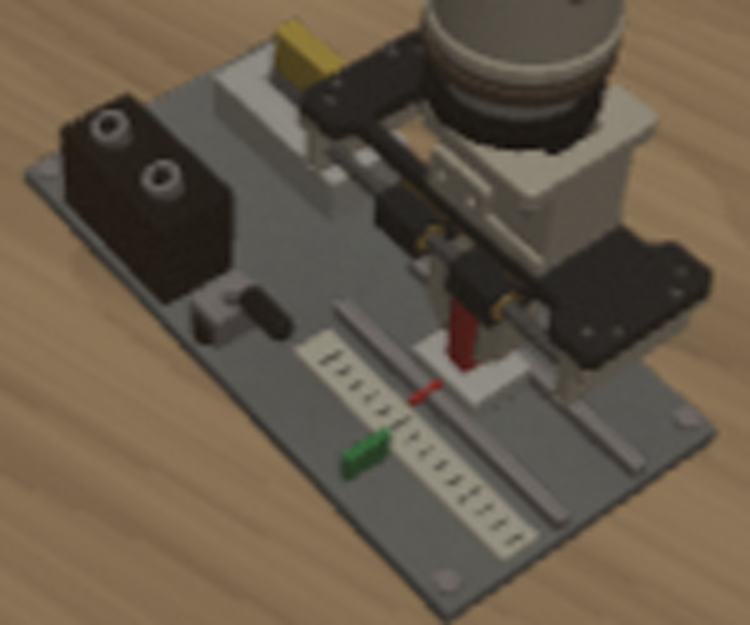

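View pics/c12.png

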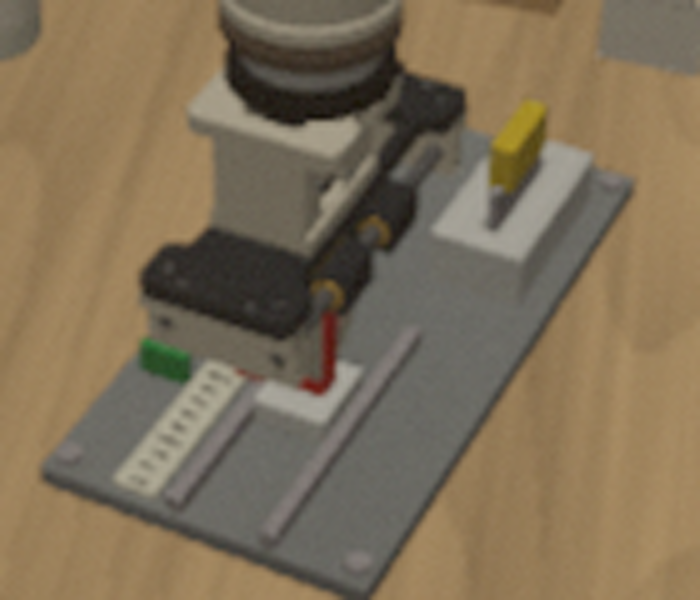

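```bash
python3 - <<'E'
from h import *
im=cv2.imread("pics/w9.png"); crop(im,270,75,350,215,5,"c13.png")
E
```

```text
(no output)
```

View pics/c13.png

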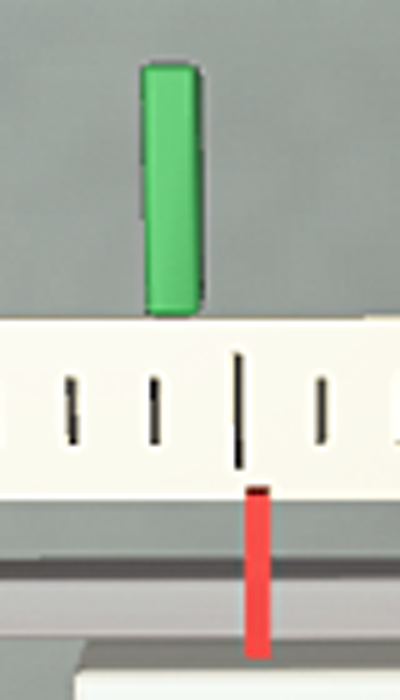

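```bash
cat > meas.py <<'E'
from fit import *
v=np.array([0.50698393,0.06419931,-0.28265149])
def meas(mf,off,s,mk,pt):
    m=np.load(mf,allow_pickle=True).item(); f=lambda p:c(p,s,np.array(off))
    Q=lambda p,z:toL(v,unproj(m,f(p),z))
    M=[Q(p,.03) for p in mk]; print(np.round(M,1).tolist()); M=np.mean(M,0); p=Q(pt,.023); print("mark",M,"ptr",p,"to go",M[1]-p[1])
E
python3 -c "
from meas import *
meas('w9.npy',(270,75),5,[(141,65),(198,65),(200,315),(146,315)],(258,490))"
```

```text
[[75.8, 89.5], [75.8, 83.6], [50.2, 83.7], [50.2, 89.5]]
mark [63.02885988 86.57558696] ptr [29.13836059 77.32647017] to go 9.249116792091925
```

Call:
carry_out(moves="1 0 -0.5 0 0;1 0 -1 0 0;1 0 -1.3 0 0;1 0 -1.3 0 0;1 0 -1.3 0 0")

```text
clock: 17.42
ee_pos: [0.522, 0.1517, 0.0449]
orientation: [3.126, 0.014, -0.286]
wrist_force: [-4.5, -8.0, 7.2]
grip_width: 0.174
```

```bash
cat > look.py <<'E'
from fit import *
import sys
v=np.array([0.50698393,0.06419931,-0.28265149])
n=sys.argv[1]
s=state();print(s["clock"],toL(v,s["ee_pos"]),s["ee_pos"][2],s["orientation"],s["wrist_force"],s["grip_width"])
m=camera_model("wrist");w=get_image("wrist");cv2.imwrite(f"pics/w{n}.png",w);np.save(f"w{n}.npy",m,allow_pickle=True)
crop(w,270,75,350,215,5,f"cw{n}.png")
s=state();print(s["clock"],toL(v,s["ee_pos"]))
E
python3 look.py 10
```

```text
17.425 [-9.96222424 88.19714718] 0.044948389876064115 [ 3.12642869  0.01435399 -0.28625009] [-4.51669023 -7.99700945  7.18666729] 0.17409308040760643
17.475 [-9.97473163 88.16647316]
```

View pics/cw10.png

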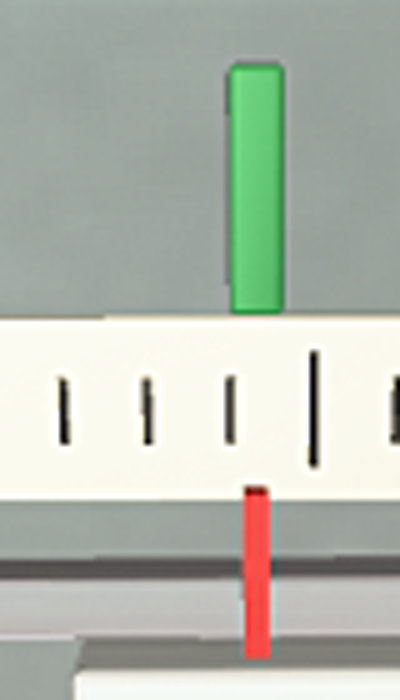

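```bash
python3 -c "
from meas import *
meas('w10.npy',(270,75),5,[(229,65),(284,65),(283,313),(231,313)],(257,490))"
python3 look.py 11;python3 - <<'E'
from cell import *
import cv2
s=state();print(s["clock"],s["ee_pos"])
d=cv2.resize(get_image("scene"),None,fx=1.25,fy=1.25); cv2.imwrite("pics/s12.png",d)
s=state();print(s["clock"],s["ee_pos"],s["wrist_force"])
E
```

```text
[[75.8, 89.4], [75.8, 83.7], [50.4, 83.8], [50.4, 89.4]]
mark [63.10684152 86.60362271] ptr [29.11643337 86.57391972] to go 0.029702988934644736
17.475 [-9.97473163 88.16647316] 0.0449363838457985 [ 3.12640195  0.01438194 -0.28629363] [-5.47735865 -8.9183503   5.80068001] 0.17506794045189758
17.525 [-9.97623348 88.14451829]
17.525 [0.52198732 0.15162859 0.04493611]
17.575 [0.5219771  0.1516392  0.04494142] [-4.12903869 -8.39164941  7.21410238]
```

View pics/s12.png

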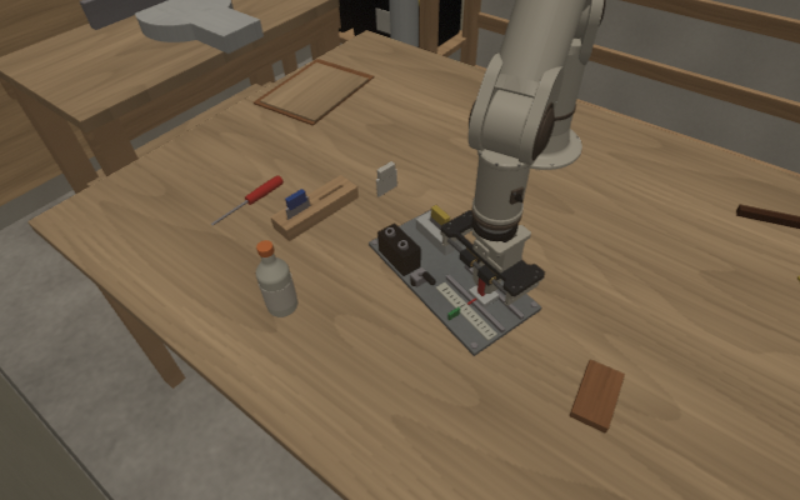

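```bash
python3 -c "
from cell import *
print(hand_in())
s=state();print(s['clock'],s['ee_pos'],s['grip_width'])"
```

```text
the job is handed in; nothing more can be done
None
the job is handed in; nothing more can be done
```

The yellow-handled plate is in the jig's slot and released, and the stop was held at the green mark when I handed the job in at about 17.6 s.

- **Plate:** It met the slot floor with about 15 N at a height of 53 mm, which is what "fully home" should read. After release and retreat, the wrist and side pictures showed it upright and seated in the slot.
- **Stop:** I pulled it about 57 mm by the red handle. In the last wrist picture the pointer measured 86.57 mm along the jig and the mark 86.60 mm. The gripper was still closed on the handle (about 16 mm open). Its position moved by less than 0.1 mm over the last readings, with the spring pulling about 9–10 N.
- **Other items:** In the last scene picture the blue plate, glue bottle, offcut, screwdriver and white look-alike appeared undisturbed.

Two checks did not match expectations:
- **Pointer length:** The pointer tip measured about 29 mm in the jig's x, where the description gives 37 mm. This doesn't affect the y alignment.
- **Sag on the first pull:** The arm gave way a few millimetres under the spring load and left the stop about 9 mm short. A second move corrected it.

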